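# Return the chuck set-up kit to its shadow pads

## Robot

A 6-joint arm with a two-finger parallel gripper is mounted at the origin on the work surface. World frame = base frame: x ahead of the robot, y to its left, z up, the work surface at z = 0. Lengths are in m, angles in rad, forces in N, time in s.
With the tool pointing down it reaches from about 0.35 to 0.775 m from the base axis. Payload 7.3 kg.
Tool frame: the origin (TCP) lies at the very end of the fingers, on their centre line; the grasp point (between the pads) lies 19 mm behind it (robot.pinch_z is the distance from the TCP to the grasp point, in m); z points along the fingers, y is the line along which they close (so a half turn about z gives the same grasp; the last joint's range is limited). The gripper opens to 92 mm and grips with 3 to 60 N. Pads are 19 mm wide; open, the fingers measure 130 mm over their backs; the gripper's body (75 mm by 190 mm) begins 47 mm behind the grasp point.
Start: joints at [1.006, 0.342, 1.524, -0, 1.275, -0.146], TCP at [0.213, 0.48, 0.227] pointing down, gripper open.
Joint ranges: [-2.53, 2.53], [-0.77, 2.02], [0.04, 2.7], [-1, 4.14], [0.28, 2.66], [-3.11, 3.11]. Speed limits (rad/s): [2.57, 2.57, 3.14, 3.14, 3.14, 3.14].

## Interface

Orientations are given as [roll, pitch, yaw] about the fixed x, y, z axes, in that order (R = Rz(yaw) Ry(pitch) Rx(roll)).
In Python, from cell import robot gives the robot as it stands.
- The arm moves only by the tool move_arm, never from a script. Its argument "motion" is a list of rows, each a list of 6 numbers: the shift along the tool's x, y, z in units of 0.1 m (1.0 is 0.1 m), then the turn, a rotation vector about the tool's x, y, z in units of pi rad (1.0 is pi rad). In form: [[dx, dy, dz, rx, ry, rz], ...]. A call has 1 to 12 rows; each row is the pose to reach, as a shift and turn from the pose commanded when the call began, along the tool's axes at that moment, turning the shorter way round; what a row does not reach only later rows make up. A row lasts 1/8 s, in which the tool goes at most 62.5 mm and 10.7 degrees, less where a joint would pass 70% of its speed; a pose out of reach is approached as far as the arm can. A call with a number of a shift or a turn outside -1 to 1 is refused whole. A call with a gripper value outside its range is refused whole. "fingers" is the opening, from -1 (shut) to 1 (fully open), set as the call begins (left out, the last holds). The fingers move at their own pace and stop on an object; "newtons" is the grip in N (left out, the last holds). Time passes only in rows, so rows that repeat a pose let the fingers close. It gives the time, the measured TCP pose, the force, the opening and the grip force at its end, in the units of the state.
- robot.observe(): the state, without advancing time (a new reading comes with each control period).
- robot.read_camera(name): name is "scene" or "side" or "wrist"; returns a dict with "image" (384x512x3 uint8, red, green, blue), "range_z" (384x512 float32, m along the optical axis (not along the pixel's ray), 0 where there is no reading), "vfov" (degrees; the focal length in pixels is half the picture's height over the tangent of half this angle, whatever the lens; pixels are square), "cx", "cy" (the principal point, pixels), "k1" (the pictures are not rectified: a ray, as slopes to the right and down, at radius r is drawn at 1 + k1 r^2 times it, then the intrinsics apply), "extrinsics" (4x4, takes a point from camera to world coordinates); the wrist camera has in their place "hand_eye" (4x4, takes a point from camera to tool coordinates, whose origin is the TCP and whose axes are the flange's). Camera axes: x right, y up, looking along -z (the intrinsics and any distortion apply to the point x, -y, -z); pixel columns grow to the right and rows downward; lengths in m; the calibration is good to about 2 mm. A picture is of the moment at which its call begins: read the wrist's pose just before it.
- robot.hand_in(): hands the job in; it is judged then, once.
The state is a dict: "time": time; "qpos": joint angles; "qvel": joint speeds; "joint_efforts": joint torques, N m; "tool_pos": TCP position; "tool_rot": TCP orientation; "contact_force": force on the tool from outside, world axes, zero at the start; "torque": the same for the moment, N m; "opening": finger opening in m; "grip_force": force on a finger pad.
Only numpy, scipy, OpenCV 4.12 (cv2) and the standard library are available. Lean on these libraries where they do the work, as an engineer would, in place of code of your own. Each camera call takes 0.05 s, during which the arm holds its last target. There are 200 camera calls.

## Task

Put the set-up kit away on its shadow pads: lay the red clamp bar, the brass shim block, the round steel spacer and the chuck key each on the black rubber pad that shows its own silhouette, flat and squarely covering the silhouette, with the key's toothed end where the silhouette has it. Do not move the loose hex nut or the little green tin that stand among them.

Things in the scene. Friction and masses are not known exactly. Their poses are not given: they have to be found in the camera images.
- clamp_bar_mid (a point): Battered red steel clamp bar lying flat, loose: 120 mm (x) by 30 mm (y) by 18 mm high, with a 60 by 11 mm slot right through its middle, along x. About 0.35 kg. The point is its centre, 9 mm above its underside; x along its length, z up. Either way round is the same.
- shim_mid (a point): Plain brass shim block lying flat, loose: 60 mm (x) by 38 mm (y) by 22 mm high, about 0.4 kg. The point is its centre, 11 mm above its underside; x along its length, z up. Either way round is the same.
- spacer_mid (a point): Round steel spacer standing on its flat face, loose: 44 mm diameter, 24 mm high, with a small dark dot in the middle of its top, about 0.27 kg. The point is its centre, 12 mm above its underside; z up.
- key_mid (a point): Chrome drill chuck key lying flat, loose, 0.16 kg. The point is on its shaft's axis near the centre of mass, 9 mm above its support: grip here, across y. x runs along the 12 mm round shaft to the toothed end, z up. From here: ball-ended crossbar (86 mm long in y, balls 18 mm) at x = -30 mm, bare shaft x = -24 to +40, toothed head (18 mm thick) +40 to +56, thin pilot to +66.
- key_tip (a point): The pilot's end of the chuck key, 66 mm along x from key_mid, same axes.
- bar_pad_mid (a point): Black rubber pad, 140 by 60 by 4 mm, with a pale silhouette of the clamp bar, 120 by 30 mm with its slot. Its position is the middle of the silhouette on the pad's top face, 4 mm above the table; z is up. The pad is fixed and flat, with no rim, and may stand anywhere in the work area. x along the silhouette's length.
- shim_pad_mid (a point): Black rubber pad, 90 by 68 by 4 mm, with a plain pale rectangle of 60 by 38 mm, the silhouette of the shim block. Its position is the middle of the silhouette on the pad's top face, 4 mm above the table; z is up. The pad is fixed and flat, with no rim, and may stand anywhere in the work area. x along the silhouette's length.
- spacer_pad_mid (a point): Black rubber pad, 76 by 76 by 4 mm, with a pale disc of 44 mm diameter, the silhouette of the round spacer. Its position is the middle of the silhouette on the pad's top face, 4 mm above the table; z is up. The pad is fixed and flat, with no rim, and may stand anywhere in the work area. 
- key_pad_mid (a point): Black rubber pad, 120 by 100 by 4 mm, with a pale T-shaped silhouette of the chuck key; fixed, flat, no rim, anywhere in the work area. The point is where key_mid belongs in plan, on the pad's top face 4 mm above the table, 10 mm from the pad's middle towards the crossbar. x points along the silhouette's shaft to its toothed end (tip at x = +66 mm, crossbar at x = -30 mm); z up.
- nut: Loose dark steel hex nut lying flat, 36 mm across flats (42 mm over corners), 19 mm high, not part of the job. Origin at the centre of its underside.
- tin: Loose small round closed green-painted tin, 38 mm diameter and 32 mm high, not part of the job. Origin at the centre of its underside.
There are look-alikes about, which are no part of the job. Of the things like the part that bears key_mid, leave any that is brown; of the rest the larger one is meant. What is shaped like the part that bears key_pad_mid but blue is not meant.

How it is judged:
At the end, for the whole second after the job is handed in: Each of the four parts lies flat (within 0.12 rad, 3 mm in height) and at rest on its own pad, its centre within 12 mm of the silhouette's, and (all but the round spacer) its length within 0.2 rad of the silhouette's; the chuck key's toothed end points as the silhouette's does (horizontal distance between clamp_bar_mid and bar_pad_mid below 0.012 m and z of clamp_bar_mid in the frame of bar_pad_mid between 0.006 and 0.012 m and angle between each of clamp_bar_mid, shim_mid, spacer_mid, key_mid's own z axis and vertical below 0.12 rad and angle between the x axis of clamp_bar_mid and the x axis of bar_pad_mid, either way round below 0.2 rad and linear speed of each of clamp_bar, shim, spacer, key below 0.01 m/s and angular speed of each of clamp_bar, shim, spacer, key below 0.1 rad/s and horizontal distance between shim_mid and shim_pad_mid below 0.012 m and z of shim_mid in the frame of shim_pad_mid between 0.008 and 0.014 m and angle between the x axis of shim_mid and the x axis of shim_pad_mid, either way round below 0.2 rad and horizontal distance between spacer_mid and spacer_pad_mid below 0.012 m and z of spacer_mid in the frame of spacer_pad_mid between 0.009 and 0.015 m and horizontal distance between key_mid and key_pad_mid below 0.012 m and z of key_mid in the frame of key_pad_mid between 0.006 and 0.012 m and angle between the x axis of key_mid and the x axis of key_pad_mid, either way round below 0.2 rad and x of key_tip in the frame of key_pad_mid above 0.04 m); the robot touches nothing.
It fails at once if the hex nut was moved by more than 20 mm (distance of nut from where it was at the start of the episode above 0.02 m).
It fails at once if the tin was moved by more than 20 mm (distance of tin from where it was at the start of the episode above 0.02 m).
It also fails if it takes over 128 s, if anything falls off the work surface, if the arm or the gripper's body presses on something with over 40 N, if the wrist force passes 120 N, or if a joint passes its speed limit or range.

## Working session

There is one attempt and no reset: what is moved stays moved. The work goes in short steps, Python scripts to look and compute and a tool call to move; the robot and the scene stay as the last step left them, time stands still between calls to the robot, and variables do not carry over. Pictures are saved under pics/ and viewed, at most 14 in all, crops included, and the job is handed in when it is done.

Besides the shell and the picture viewer there is one more tool, called as name(argument=value, ...) on one line, values as JSON. move_arm: Moves the arm, as the interface text tells. Shifts and turns lie within -1 to 1; 1 stands for 0.1 m of shift or pi rad of turn. Its arguments: {"type":"object","properties":{"motion":{"type":"array"},"fingers":{"type":"number"},"newtons":{"type":"number"}},"required":["motion"]}

```bash
mkdir -p pics; ls; python3 - <<'E'
from cell import robot
import cv2,numpy as np
s=robot.observe();print({k:np.round(v,3) for k,v in s.items()})
for n in ["scene","side","wrist"]:
    c=robot.read_camera(n); np.save(f"{n}0.npy",c,allow_pickle=True)
    cv2.imwrite(f"pics/{n}0.png",c["image"][:,:,::-1])
    print(n,c["vfov"],c["cx"],c["cy"],c["k1"]); print(np.round(c.get("extrinsics",c.get("hand_eye")),4))
E
```

```text
pics
{'time': np.float64(0.0), 'qpos': array([ 1.006,  0.343,  1.525, -0.   ,  1.275, -0.146]), 'qvel': array([ 0.   ,  0.   , -0.001, -0.001, -0.001, -0.002]), 'joint_efforts': array([-1.0000e-03, -4.3126e+01, -2.4421e+01,  7.2000e-02,  5.6000e-02,
       -0.0000e+00]), 'tool_pos': array([0.213, 0.479, 0.226]), 'tool_rot': array([-3.14 , -0.   ,  2.723]), 'contact_force': array([-0.294,  0.083, -0.634]), 'torque': array([ 0.049, -0.006, -0.091]), 'grip_force': np.float64(0.0), 'opening': np.float64(0.092)}
scene 49.18240833693937 249.76135384202905 185.0642017316296 -0.05066633504592477
[[ 8.801e-01 -3.565e-01  3.137e-01  9.301e-01]
 [ 4.748e-01  6.614e-01 -5.806e-01 -7.329e-01]
 [-5.000e-04  6.599e-01  7.514e-01  9.531e-01]
 [ 0.000e+00  0.000e+00  0.000e+00  1.000e+00]]
side 51.348942605789034 248.5399518041989 194.87667013174348 0.01578709009187471
[[-0.9965  0.0485 -0.0673  0.4735]
 [-0.082  -0.7018  0.7076  0.7628]
 [-0.0129  0.7107  0.7033  0.827 ]
 [ 0.      0.      0.      1.    ]]
wrist 68.44212826507987 250.42131487111507 193.8655367604508 -0.0428763721454206
[[-1.400e-03  9.625e-01  2.712e-01  7.290e-02]
 [ 1.000e+00  1.300e-03  4.000e-04 -4.000e-04]
 [ 0.000e+00  2.712e-01 -9.625e-01 -1.583e-01]
 [ 0.000e+00  0.000e+00  0.000e+00  1.000e+00]]
```

View pics/scene0.png

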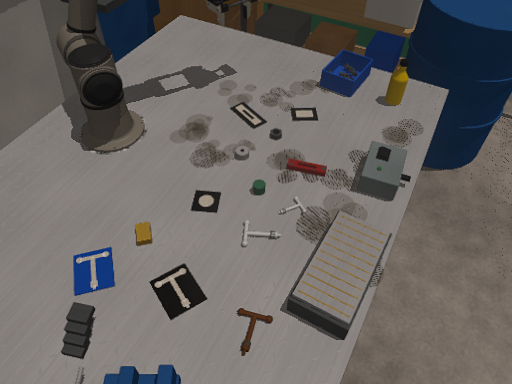

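View pics/side0.png

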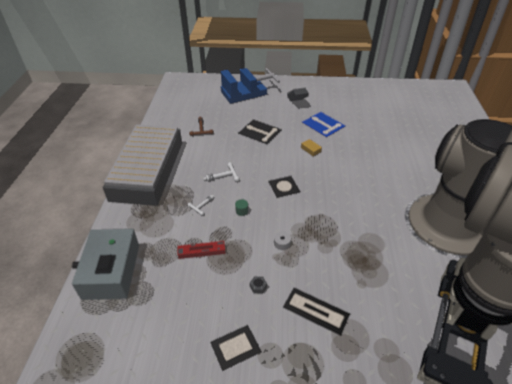

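```bash
cat > h.py <<'E'
import numpy as np,cv2
from scipy.spatial.transform import Rotation as R
def tcp(s):
    T=np.eye(4);T[:3,:3]=R.from_euler('xyz',s["tool_rot"]).as_matrix();T[:3,3]=s["tool_pos"];return T
def pose(c,s=None): return c["extrinsics"] if "extrinsics" in c else tcp(s)@c["hand_eye"]
def proj(c,E,P):
    q=(np.asarray(P,float)-E[:3,3])@E[:3,:3]; a=np.stack([q[...,0],-q[...,1]],-1)/-q[...,2:]
    f=192/np.tan(np.radians(c["vfov"]/2)); return a*(1+c["k1"]*(a**2).sum(-1,keepdims=True))*f+[c["cx"],c["cy"]]
def slopes(c,uv):
    f=192/np.tan(np.radians(c["vfov"]/2)); d=(np.asarray(uv,float)-[c["cx"],c["cy"]])/f; a=d.copy()
    for _ in range(8): a=d/(1+c["k1"]*(a**2).sum(-1,keepdims=True))
    return a
def ray(c,E,uv):
    a=slopes(c,uv); return np.stack([a[...,0],-a[...,1],-np.ones_like(a[...,0])],-1)@E[:3,:3].T
def at_z(c,E,uv,z):
    d=ray(c,E,uv); return E[:3,3]+d*((z-E[2,3])/d[...,2])[...,None]
def at_range(c,E,uv):
    uv=np.atleast_2d(uv); r=np.array([np.median(c["range_z"][int(v)-1:int(v)+2,int(u)-1:int(u)+2]) for u,v in uv])
    return E[:3,3]+ray(c,E,uv)*r[:,None]
def ortho(c,E,x0,x1,y0,y1,z,mm):
    # rows: x decreasing downwards, cols: y decreasing rightwards
    xs=np.arange(x1,x0,-mm/1000);ys=np.arange(y1,y0,-mm/1000)
    X,Y=np.meshgrid(xs,ys,indexing='ij'); uv=proj(c,E,np.stack([X,Y,0*X+z],-1)).astype(np.float32)
    return cv2.remap(c["image"][:,:,::-1].copy(),uv[...,0],uv[...,1],cv2.INTER_LINEAR)
E
python3 - <<'E'
from h import *
C={n:np.load(n+"0.npy",allow_pickle=True).item() for n in["scene","side"]}
pts=dict(shim=[(144,233),(311,148)],key=[(260,235),(224,176)],bar=[(306,167),(203,250)],spacer=[(242,153),(284,241)],nut=[(276,133),(259,284)],tin=[(259,186),(242,207)],barpad=[(248,115),(316,310)],shimpad=[(304,114),(236,347)],spacpad=[(206,201),(284,186)],keypad=[(178,290),(261,131)],smallkey=[(293,207),(202,205)],brown=[(254,322),(201,130)])
for k,v in pts.items():
    print(k,*[np.round(at_range(C[n],C[n]["extrinsics"],p)[0],3) for n,p in zip(C,v)])
i=[ortho(C[n],C[n]["extrinsics"],.2,.8,-.45,.5,.006,1.6) for n in C]
im=cv2.resize(i[0],None,fx=1.3,fy=1.3)
for n,m in zip(C,i):
    m=cv2.resize(m,None,fx=1.3,fy=1.3)
    for g in np.arange(-.4,.51,.1):
        u=int((.5-g)/.0016*1.3);cv2.line(m,(u,0),(u,6),(0,0,255),1)
    for g in np.arange(.2,.81,.1):
        u=int((.8-g)/.0016*1.3);cv2.line(m,(0,u),(6,u),(0,0,255),1)
    cv2.imwrite(f"pics/o_{n}.png",m);print(m.shape)
E
```

```text
shim [ 0.373 -0.3    0.023] [ 0.366 -0.276  0.022]
key [ 0.646 -0.15   0.01 ] [ 0.635 -0.144  0.003]
bar [0.658 0.136 0.02 ] [0.649 0.156 0.02 ]
spacer [0.456 0.093 0.023] [0.446 0.115 0.024]
nut [0.508 0.233 0.019] [0.502 0.244 0.019]
tin [ 0.571 -0.011  0.031] [0.564 0.012 0.033]
barpad [0.373 0.286 0.006] [0.37  0.293 0.003]
shimpad [0.544 0.386 0.005] [0.541 0.392 0.003]
spacpad [ 0.451 -0.115  0.004] [ 0.45  -0.109  0.005]
keypad [ 0.542 -0.389  0.005] [ 0.535 -0.386  0.003]
smallkey [ 0.685 -0.019  0.01 ] [ 0.682 -0.015  0.004]
brown [ 0.748 -0.375  0.012] [ 0.742 -0.363  0.014]
(489, 772, 3)
(489, 772, 3)
```

View pics/o_scene.png

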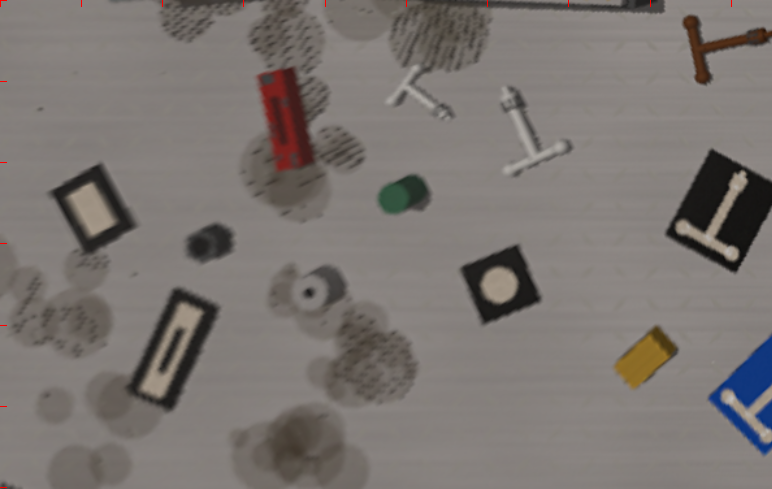

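View pics/o_side.png

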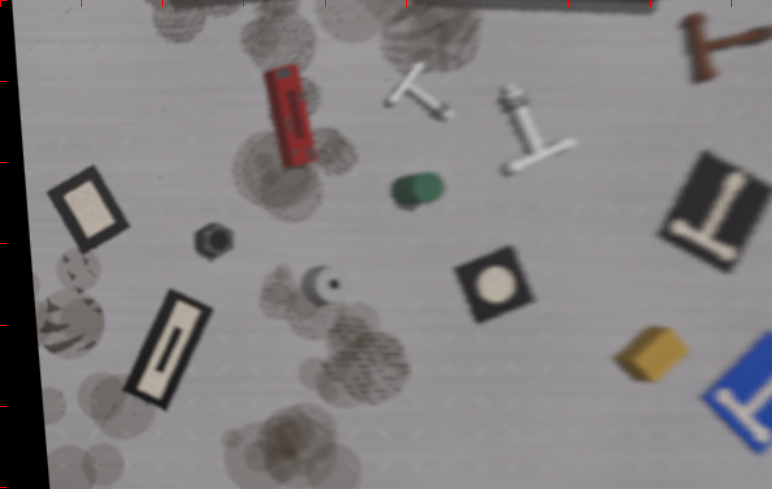

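move_arm(motion=[[-0.83,-0.4,0,0,0,0],[-0.83,-0.4,0,0,0,0]])

```text
time: 0.4
tool_pos: [0.2738, 0.4077, 0.2264]
tool_rot: [-3.141, 0.0, 2.723]
contact_force: [-0.6, 0.7, -0.3]
opening: 0.0917
grip_force: 0.0
```

move_arm(motion=[[-0.83,-0.4,0,0,0,0],[-0.83,-0.4,0,0,0,0]])

```text
time: 0.65
tool_pos: [0.3338, 0.337, 0.2265]
tool_rot: [-3.141, 0.0, 2.721]
contact_force: [0.2, -0.7, -0.8]
opening: 0.0916
grip_force: 0.0
```

move_arm(motion=[[-0.83,-0.4,0,0,0,0],[-0.83,-0.4,0,0,0,0]])

```text
time: 0.9
tool_pos: [0.3935, 0.2667, 0.2265]
tool_rot: [-3.141, 0.0, 2.721]
contact_force: [0.2, 0.2, 0.3]
opening: 0.0917
grip_force: 0.0
```

move_arm(motion=[[-0.83,-0.4,0,0,0,-0.133],[-0.83,-0.4,0,0,0,-0.133],[-0.83,-0.4,0,0,0,-0.133],[-0.83,-0.4,0,0,0,-0.133],[-0.83,-0.4,0,0,0,-0.133]])

```text
time: 1.52
tool_pos: [0.4514, 0.1987, 0.2266]
tool_rot: [3.142, -0.0, 3.14]
contact_force: [0.8, -0.3, -0.2]
opening: 0.092
grip_force: 0.0
```

```bash
cat > snap.py <<'E'
import sys
from cell import robot
from h import *
def snap(n):
    s=robot.observe();c=robot.read_camera("wrist");c["E"]=pose(c,s);np.save(n+".npy",c,allow_pickle=True);return c
if __name__=="__main__": snap(sys.argv[1])
E
python3 snap.py w1
```

move_arm(motion=[[-0.04,-0.9,0,0,0,0],[-0.04,-0.9,0,0,0,0]])

```text
time: 1.82
tool_pos: [0.4553, 0.1073, 0.2268]
tool_rot: [-3.141, 0.0, 3.141]
contact_force: [-0.3, -0.3, 0.3]
opening: 0.0915
grip_force: 0.0
```

move_arm(motion=[[-0.04,-0.9,0,0,0,0],[-0.04,-0.9,0,0,0,0]])

```text
time: 2.08
tool_pos: [0.4594, 0.0166, 0.2269]
tool_rot: [-3.141, 0.0, 3.139]
contact_force: [0.0, -1.3, -0.8]
opening: 0.0917
grip_force: 0.0
```

move_arm(motion=[[-0.04,-0.9,0,0,0,0],[-0.04,-0.9,0,0,0,0]])

```text
time: 2.33
tool_pos: [0.4634, -0.0735, 0.2268]
tool_rot: [-3.141, 0.0, 3.139]
contact_force: [-0.1, 0.6, -0.4]
opening: 0.0919
grip_force: 0.0
```

move_arm(motion=[[-0.04,-0.9,0,0,0,0],[-0.04,-0.9,0,0,0,0]])

```text
time: 2.58
tool_pos: [0.4674, -0.1637, 0.2268]
tool_rot: [-3.141, 0.0, 3.139]
contact_force: [-0.1, 0.5, 0.5]
opening: 0.0919
grip_force: 0.0
```

move_arm(motion=[[-0.04,-0.9,0,0,0,0],[-0.04,-0.9,0,0,0,0],[-0.04,-0.9,0,0,0,0],[-0.04,-0.9,0,0,0,0]])

```text
time: 3.08
tool_pos: [0.4713, -0.2504, 0.2266]
tool_rot: [3.141, -0.0, 3.141]
contact_force: [0.1, 0.2, -0.4]
opening: 0.0917
grip_force: 0.0
```

```bash
python3 snap.py w2; python3 - <<'E'
from h import *
for n in ["w1","w2"]:
    c=np.load(n+".npy",allow_pickle=True).item(); print(np.round(c["E"],3)[:3,3])
    m=ortho(c,c["E"],.2,.8,-.58,.58,.004,1.5); cv2.imwrite(f"pics/o_{n}.png",m);print(m.shape)
E
```

```text
[0.378 0.198 0.385]
(401, 774, 3)
[ 0.398 -0.251  0.385]
(401, 774, 3)
```

View pics/o_w1.png

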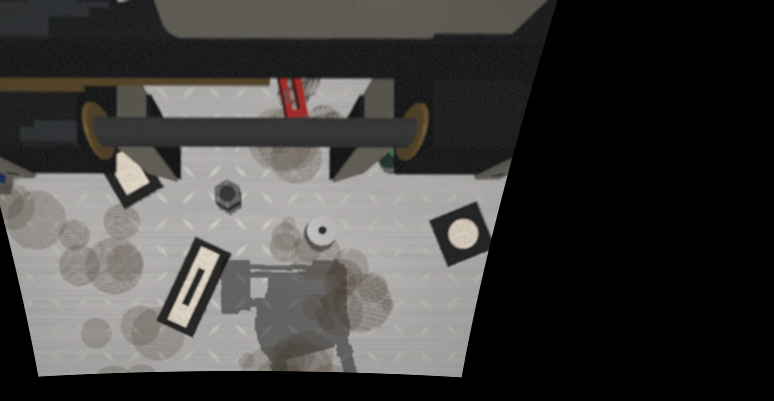

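View pics/o_w2.png

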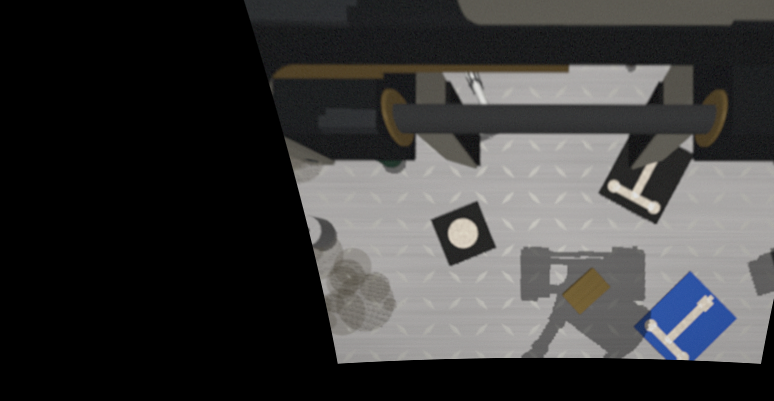

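```bash
cat > fit.py <<'E'
from h import *
def seg(c,E,x,y,h,z,test,mm=.5):
    m=ortho(c,E,x-h,x+h,y-h,y+h,z,mm); k=test(m.astype(int)).astype(np.uint8)
    k=cv2.morphologyEx(k,cv2.MORPH_CLOSE,np.ones((7,7)))
    n,l,st,ce=cv2.connectedComponentsWithStats(k)
    if n<2: return None
    j=1+np.argmax(st[1:,4]); r=cv2.minAreaRect(np.argwhere(l==j)[:,::-1].astype(np.float32))
    w=lambda p:np.array([x+h-p[1]*mm/1e3,y+h-p[0]*mm/1e3])
    P=cv2.boxPoints(r);e=max((P[1]-P[0],P[2]-P[1]),key=np.linalg.norm)
    return dict(c=np.round(w(r[0]),4),yaw=round(np.arctan2(-e[0],-e[1])%np.pi,3),size=np.round(np.array(sorted(r[1]))*mm,1),area=st[j,4]*mm*mm,cent=np.round(w(ce[j]),4))
B,G,Rr=0,1,2
red=lambda m:(m[...,Rr]>m[...,G]+45)
yel=lambda m:(m[...,Rr]>m[...,B]+60)
dark=lambda m:m.max(-1)<62
pale=lambda m:(m[...,Rr]>m[...,B]+12)&(m.min(-1)>110)
E
python3 - <<'E'
from fit import *
C={n:np.load(n+"0.npy",allow_pickle=True).item() for n in["scene","side"]}
for n in C: C[n]["E"]=C[n]["extrinsics"]
for n in["w1","w2"]: C[n]=np.load(n+".npy",allow_pickle=True).item()
J=[("bar",.655,.145,.09,.018,red,["scene","side"]),("shim",.372,-.295,.05,.022,yel,["scene","side","w2"]),
("shimpad",.543,.389,.07,.004,dark,["scene","side"]),("barpad",.37,.29,.09,.004,dark,["scene","side","w1"]),
("spacerpad",.45,-.113,.06,.004,dark,["scene","side","w1","w2"]),("keypad",.54,-.388,.09,.004,dark,["scene","side"]),
("spacerdot",.452,.105,.016,.024,dark,["scene","side","w1"])]
for n,x,y,h,z,t,cs in J:
    for k in cs: print(n,k,seg(C[k],C[k]["E"],x,y,h,z,t))
a=[ortho(C[k],C[k]["E"],.56,.74,-.24,-.04,.009,.5) for k in["scene","side"]]
cv2.imwrite("pics/key.png",np.hstack(a))
E
```

```text
bar scene {'c': array([0.6562, 0.1443]), 'yaw': np.float32(0.209), 'size': array([ 33.9, 120.9]), 'area': np.float64(2903.5), 'cent': array([0.6542, 0.1432])}
bar side {'c': array([0.6562, 0.1484]), 'yaw': np.float32(0.202), 'size': array([ 35. , 120.1]), 'area': np.float64(3509.0), 'cent': array([0.6546, 0.1486])}
shim scene {'c': array([ 0.3665, -0.2974]), 'yaw': np.float32(2.309), 'size': array([38.4, 63.2]), 'area': np.float64(2313.25), 'cent': array([ 0.3662, -0.2973])}
shim side {'c': array([ 0.3662, -0.2899]), 'yaw': np.float32(2.313), 'size': array([40.5, 59.5]), 'area': np.float64(2287.25), 'cent': array([ 0.3661, -0.2897])}
shim w2 {'c': array([ 0.365 , -0.2963]), 'yaw': np.float32(2.315), 'size': array([33.6, 55.2]), 'area': np.float64(894.0), 'cent': array([ 0.3571, -0.2913])}
shimpad scene {'c': array([0.5418, 0.3887]), 'yaw': np.float32(0.524), 'size': array([69.6, 90.3]), 'area': np.float64(3147.0), 'cent': array([0.5429, 0.3867])}
shimpad side {'c': array([0.5425, 0.3913]), 'yaw': np.float32(0.523), 'size': array([65.5, 87.2]), 'area': np.float64(2697.5), 'cent': arra
[... 1259 characters left out ...]
]), 'area': np.float64(9021.75), 'cent': array([ 0.5439, -0.3915])}
keypad side {'c': array([ 0.5642, -0.3643]), 'yaw': np.float32(2.61), 'size': array([38.9, 89.6]), 'area': np.float64(2892.25), 'cent': array([ 0.566 , -0.3649])}
spacerdot scene {'c': array([0.4498, 0.1042]), 'yaw': np.float32(0.0), 'size': array([7.5, 8.5]), 'area': np.float64(56.5), 'cent': array([0.4498, 0.1042])}
spacerdot side {'c': array([0.451 , 0.1045]), 'yaw': np.float32(1.571), 'size': array([4., 4.]), 'area': np.float64(17.5), 'cent': array([0.451 , 0.1043])}
spacerdot w1 {'c': array([0.4514, 0.1024]), 'yaw': np.float32(0.785), 'size': array([7.1, 7.4]), 'area': np.float64(44.25), 'cent': array([0.4513, 0.1024])}
```

View pics/key.png

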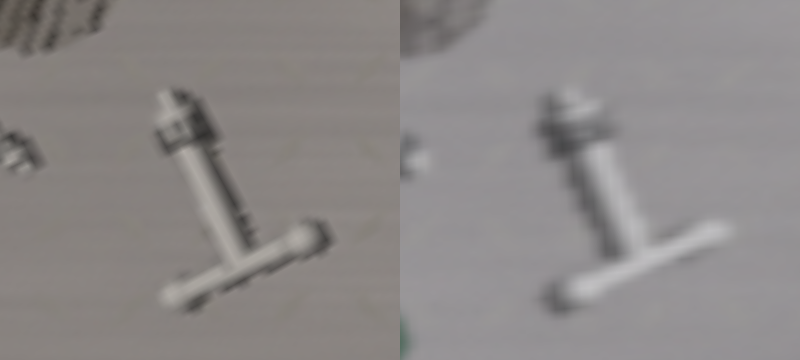

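```bash
cat > plan.py <<'E'
from cell import robot
from h import *
def plan(*wps):
    s=robot.observe();T=tcp(s);psi=s["tool_rot"][2];p=np.array(s["tool_pos"])
    print("t",round(float(s["time"]),2),"at",np.round(p,4),round(float(psi),3))
    for x,y,z,yaw in wps:
        while yaw-psi>np.pi: yaw-=2*np.pi
        while yaw-psi<-np.pi: yaw+=2*np.pi
        Rm=(R.from_euler('z',psi)*R.from_euler('x',np.pi)).as_matrix()
        d=Rm.T@(np.array([x,y,z])-p)/.1; n=max(1,int(np.ceil(abs(d).max()-1e-6)))
        rz=-(yaw-psi)/np.pi; st=np.round(d/n,3)
        r1=int(np.ceil(np.linalg.norm(d/n)*100/60)); r2=int(np.ceil(abs(rz)*180/10))
        for i in range(n): print(f"  {list(map(float,st))} rz {round(rz,3) if i==n-1 else 0} rows {max(r1,r2 if i==n-1 else 0)+(2 if i==n-1 else 0)}")
        print("  --"); p=np.array([x,y,z]); psi=yaw
E
python3 -c "
from plan import *
plan((.366,-.296,.1,2.312),(.366,-.296,.004,2.312),(.366,-.296,.1,2.312),(.542,.389,.1,3.665),(.542,.389,.009,3.665))"
```

```text
t 3.12 at [ 0.4714 -0.2502  0.2267] -3.141
  [0.527, -0.229, 0.634] rz 0 rows 2
  [0.527, -0.229, 0.634] rz 0.264 rows 7
  --
  [0.0, -0.0, 0.96] rz -0.0 rows 4
  --
  [0.0, 0.0, -0.96] rz -0.0 rows 4
  --
  [0.644, 0.987, 0.0] rz 0 rows 2
  [0.644, 0.987, 0.0] rz 0 rows 2
  [0.644, 0.987, 0.0] rz 0 rows 2
  [0.644, 0.987, 0.0] rz 0 rows 2
  [0.644, 0.987, 0.0] rz 0 rows 2
  [0.644, 0.987, 0.0] rz -0.431 rows 10
  --
  [-0.0, -0.0, 0.91] rz -0.0 rows 4
  --
```

move_arm(motion=[[0.527,-0.229,0.634,0,0,0],[0.527,-0.229,0.634,0,0,0]], fingers=0.8, newtons=35)

```text
time: 3.38
tool_pos: [0.4165, -0.2724, 0.1614]
tool_rot: [3.139, -0.003, -3.141]
contact_force: [0.1, -0.0, -0.6]
opening: 0.0833
grip_force: 0.0
```

move_arm(motion=[[0.527,-0.229,0.634,0,0,0.264],[0.527,-0.229,0.634,0,0,0.264],[0.527,-0.229,0.634,0,0,0.264],[0.527,-0.229,0.634,0,0,0.264],[0.527,-0.229,0.634,0,0,0.264],[0.527,-0.229,0.634,0,0,0.264],[0.527,-0.229,0.634,0,0,0.264],[0.527,-0.229,0.634,0,0,0.264]])

```text
time: 4.38
tool_pos: [0.366, -0.297, 0.1]
tool_rot: [3.141, 0.0, 2.313]
contact_force: [0.9, 0.0, -0.7]
opening: 0.0823
grip_force: 0.0
```

```bash
python3 - <<'E'
from snap import *
from fit import *
c=snap("w3"); print(seg(c,c["E"],.366,-.296,.05,.022,yel))
cv2.imwrite("pics/w3.png",c["image"][:,:,::-1])
E
python3 -c "
from plan import *
plan((.366,-.296,.004,2.312))"
```

```text
{'c': array([ 0.3514, -0.2944]), 'yaw': np.float32(2.31), 'size': array([19.6, 36.5]), 'area': np.float64(619.5), 'cent': array([ 0.3508, -0.2953])}
t 4.42 at [ 0.3659 -0.2971  0.0999] 2.312
  [0.007, 0.008, 0.959] rz 0.0 rows 4
  --
```

View pics/w3.png

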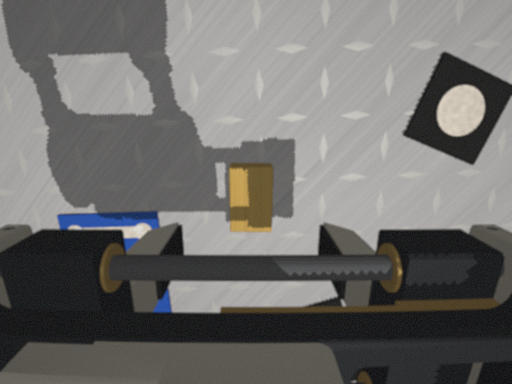

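move_arm(motion=[[0,0.01,0.5,0,0,0],[0,0.01,0.8,0,0,0],[0,0.01,0.96,0,0,0],[0,0.01,0.96,0,0,0],[0,0.01,0.96,0,0,0]])

```text
time: 5.05
tool_pos: [0.3669, -0.2969, 0.0045]
tool_rot: [3.142, 0.001, 2.311]
contact_force: [0.9, 1.1, 0.7]
opening: 0.0829
grip_force: 0.0
```

move_arm(motion=[[0,0,0,0,0,0],[0,0,0,0,0,0],[0,0,0,0,0,0],[0,0,0,0,0,0],[0,0,0,0,0,0],[0,0,0,0,0,0]], fingers=-1)

```text
time: 5.8
tool_pos: [0.3666, -0.2966, 0.0039]
tool_rot: [3.142, 0.0, 2.311]
contact_force: [-0.1, -0.5, 1.9]
opening: 0.038
grip_force: 35.0
```

move_arm(motion=[[0,0,-0.3,0,0,0],[0,0,-0.8,0,0,0],[0,0,-0.96,0,0,0],[0,0,-0.96,0,0,0]])

```text
time: 6.3
tool_pos: [0.3668, -0.2967, 0.1004]
tool_rot: [3.141, 0.002, 2.311]
contact_force: [-0.7, 0.6, -5.1]
opening: 0.0376
grip_force: 35.0
```

```bash
python3 -c "
from plan import *
plan((.542,.389,.1,3.665),(.542,.389,.009,3.665))
s=robot.observe();print(s['opening'],s['grip_force'])"
```

```text
t 6.3 at [ 0.3668 -0.2967  0.1004] 2.311
  [0.647, 0.987, 0.001] rz 0 rows 2
  [0.647, 0.987, 0.001] rz 0 rows 2
  [0.647, 0.987, 0.001] rz 0 rows 2
  [0.647, 0.987, 0.001] rz 0 rows 2
  [0.647, 0.987, 0.001] rz 0 rows 2
  [0.647, 0.987, 0.001] rz -0.431 rows 10
  --
  [0.0, -0.0, 0.91] rz -0.0 rows 4
  --
0.03762276398515688 34.998847246170044
```

move_arm(motion=[[0.3,0.45,0,0,0,0],[0.647,0.987,0,0,0,0]])

```text
time: 6.55
tool_pos: [0.3947, -0.1824, 0.0983]
tool_rot: [-3.141, -0.003, 2.308]
contact_force: [1.1, 0.5, -4.9]
opening: 0.0377
grip_force: 35.0
```

move_arm(motion=[[0.3,0.45,0,0,0,0],[0.647,0.987,0,0,0,0]])

```text
time: 6.8
tool_pos: [0.4236, -0.0689, 0.0984]
tool_rot: [-3.14, -0.002, 2.31]
contact_force: [1.8, 0.7, -5.5]
opening: 0.0376
grip_force: 35.0
```

move_arm(motion=[[0.3,0.45,0,0,0,0],[0.647,0.987,0,0,0,0]])

```text
time: 7.05
tool_pos: [0.4523, 0.044, 0.0983]
tool_rot: [-3.14, -0.002, 2.311]
contact_force: [1.2, -0.5, -3.6]
opening: 0.0376
grip_force: 35.0
```

move_arm(motion=[[0.3,0.45,0,0,0,0],[0.647,0.987,0,0,0,0]])

```text
time: 7.3
tool_pos: [0.481, 0.1567, 0.098]
tool_rot: [-3.139, -0.002, 2.311]
contact_force: [1.8, -1.1, -4.9]
opening: 0.0377
grip_force: 35.0
```

move_arm(motion=[[0.3,0.45,0,0,0,0],[0.647,0.987,0,0,0,0]])

```text
time: 7.55
tool_pos: [0.5098, 0.2694, 0.0976]
tool_rot: [-3.138, -0.001, 2.311]
contact_force: [1.7, -0.5, -4.5]
opening: 0.0376
grip_force: 35.0
```

move_arm(motion=[[0.3,0.45,0,0,0,-0.05],[0.647,0.987,0,0,0,-0.1],[0.647,0.987,0,0,0,-0.15],[0.647,0.987,0,0,0,-0.2],[0.647,0.987,0,0,0,-0.25],[0.647,0.987,0,0,0,-0.3],[0.647,0.987,0,0,0,-0.35],[0.647,0.987,0,0,0,-0.4],[0.647,0.987,0,0,0,-0.431],[0.647,0.987,0,0,0,-0.431],[0.647,0.987,0,0,0,-0.431]])

```text
time: 8.93
tool_pos: [0.5394, 0.3822, 0.0984]
tool_rot: [3.141, -0.002, -2.62]
contact_force: [0.0, 0.4, -5.1]
opening: 0.0382
grip_force: 35.0
```

```bash
python3 - <<'E'
from snap import *
from fit import *
from plan import plan
c=snap("w4"); plan((.542,.389,.009,3.665))
cv2.imwrite("pics/w4.png",c["image"][:,:,::-1])
print("shim at hand", seg(c,c["E"],.542,.389,.06,.118,yel))
E
```

```text
t 8.97 at [0.5396 0.3824 0.0989] -2.619
  [-0.054, 0.046, 0.899] rz -0.0 rows 4
  --
shim at hand {'c': array([0.5257, 0.3738]), 'yaw': np.float32(2.098), 'size': array([31.5, 36.5]), 'area': np.float64(1130.0), 'cent': array([0.5258, 0.3739])}
```

View pics/w4.png

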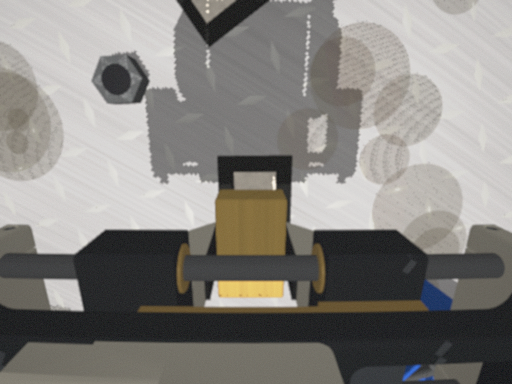

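```bash
python3 - <<'E'
from h import *
c=np.load("w4.npy",allow_pickle=True).item(); E=c["hand_eye"]
for z in(.004,-.018):
  for x in(.02,.025,.03,.035,-.03): print(z,x,np.round(proj(c,E,[x,0,z]),1))
# pad silhouette ends near/far
from fit import *
print(at_z(c,c["E"],[[255,157],[219,157],[292,157],[234,172],[277,172]],.004))
E
```

```text
0.004 0.02 [251.1 205.9]
0.004 0.025 [251.1 198. ]
0.004 0.03 [251.1 190. ]
0.004 0.035 [251.1 181.8]
0.004 -0.03 [251.1 278.5]
-0.018 0.02 [251.2 218.9]
-0.018 0.025 [251.2 210. ]
-0.018 0.03 [251.2 200.9]
-0.018 0.035 [251.2 191.6]
-0.018 -0.03 [251.2 299.5]
[[0.50575202 0.36719568 0.004     ]
 [0.52181477 0.33912487 0.004     ]
 [0.48919022 0.39604099 0.004     ]
 [0.52711424 0.35746049 0.004     ]
 [0.50763896 0.3914446  0.004     ]]
```

move_arm(motion=[[-0.06,0.04,0.4,0,0,0],[-0.06,0.04,0.7,0,0,0],[-0.06,0.04,0.85,0,0,0],[-0.06,0.04,0.9,0,0,0],[-0.06,0.04,0.9,0,0,0],[-0.06,0.04,0.9,0,0,0]])

```text
time: 9.72
tool_pos: [0.544, 0.3895, 0.0114]
tool_rot: [-3.142, 0.003, -2.618]
contact_force: [-0.2, 0.5, -4.4]
opening: 0.0375
grip_force: 35.0
```

move_arm(motion=[[0,0,0,0,0,0],[0,0,0,0,0,0],[0,0,0,0,0,0],[0,0,0,0,0,0],[0,0,0,0,0,0]], fingers=0.6)

```text
time: 10.35
tool_pos: [0.5433, 0.389, 0.01]
tool_rot: [3.142, 0.0, -2.618]
contact_force: [-0.4, -0.2, -0.4]
opening: 0.0729
grip_force: 0.0
```

move_arm(motion=[[0,0,-0.3,0,0,0],[0,0,-0.8,0,0,0],[0,0,-1,0,0,0],[0,0,-1,0,0,0],[0,0,-1,0,0,0]])

```text
time: 10.98
tool_pos: [0.5425, 0.3886, 0.1085]
tool_rot: [3.142, -0.002, -2.618]
contact_force: [0.5, 0.8, -0.2]
opening: 0.0737
grip_force: 0.0
```

```bash
python3 -c "
from plan import *
plan((.656,.145,.1,3.347),(.656,.145,.004,3.347))"
```

```text
t 10.97 at [0.5425 0.3886 0.1085] -2.618
  [0.078, -0.892, 0.028] rz 0 rows 2
  [0.078, -0.892, 0.028] rz 0 rows 2
  [0.078, -0.892, 0.028] rz 0.101 rows 4
  --
  [0.0, -0.0, 0.96] rz -0.0 rows 4
  --
```

move_arm(motion=[[0.078,-0.892,0.028,0,0,0],[0.078,-0.892,0.028,0,0,0]])

```text
time: 11.22
tool_pos: [0.5811, 0.3053, 0.1049]
tool_rot: [-3.141, -0.004, -2.619]
contact_force: [-0.5, 0.2, -0.2]
opening: 0.0729
grip_force: 0.0
```

move_arm(motion=[[0.078,-0.892,0.028,0,0,0],[0.078,-0.892,0.028,0,0,0]])

```text
time: 11.48
tool_pos: [0.6192, 0.2235, 0.1021]
tool_rot: [3.141, -0.003, -2.62]
contact_force: [-0.6, 0.7, -0.0]
opening: 0.0735
grip_force: 0.0
```

move_arm(motion=[[0.078,-0.892,0.028,0,0,0.101],[0.078,-0.892,0.028,0,0,0.101],[0.078,-0.892,0.028,0,0,0.101],[0.078,-0.892,0.028,0,0,0.101],[0.078,-0.892,0.028,0,0,0.101]])

```text
time: 12.1
tool_pos: [0.6561, 0.147, 0.1011]
tool_rot: [3.141, -0.001, -2.932]
contact_force: [-0.7, 0.3, -0.2]
opening: 0.0734
grip_force: 0.0
```

```bash
python3 - <<'E'
from snap import *
from fit import *
from plan import plan
c=snap("w5"); plan((.656,.145,.004,3.347))
cv2.imwrite("pics/w5.png",c["image"][:,:,::-1])
print(np.round(proj(c,c["hand_eye"],[[0,0,.096-.018],[.06,0,.096-.018],[.06,.015,.096-.018],[.06,-.015,.096-.018]]),1))
E
```

```text
t 12.15 at [0.6562 0.147  0.1013] -2.933
  [0.006, -0.019, 0.973] rz 0.001 rows 4
  --
[[251.  201.1]
 [250.9 131.2]
 [269.2 131.2]
 [232.6 131.2]]
```

View pics/w5.png

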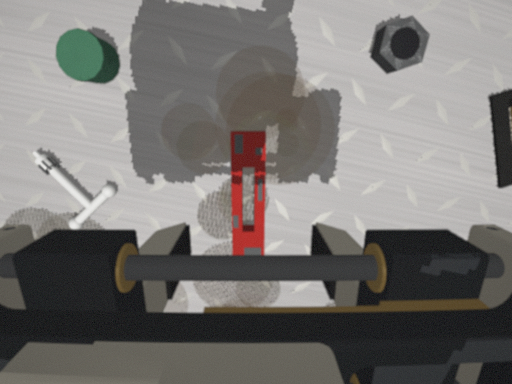

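move_arm(motion=[[0,-0.01,0.5,0,0,0],[0,-0.01,0.8,0,0,0],[0,-0.01,0.97,0,0,0],[0,-0.01,0.97,0,0,0],[0,-0.01,0.97,0,0,0]])

```text
time: 12.78
tool_pos: [0.658, 0.145, 0.0061]
tool_rot: [-3.141, 0.003, -2.935]
contact_force: [-0.7, -0.2, 0.5]
opening: 0.0735
grip_force: 0.0
```

move_arm(motion=[[0,0,0,0,0,0],[0,0,0,0,0,0],[0,0,0,0,0,0],[0,0,0,0,0,0],[0,0,0,0,0,0],[0,0,0,0,0,0]], fingers=-1)

```text
time: 13.52
tool_pos: [0.657, 0.1446, 0.0046]
tool_rot: [3.141, 0.0, -2.935]
contact_force: [-1.1, 0.5, 1.0]
opening: 0.0294
grip_force: 35.0
```

move_arm(motion=[[0,0,-0.3,0,0,0],[0,0,-0.8,0,0,0],[0,0,-0.96,0,0,0],[0,0,-0.96,0,0,0]])

```text
time: 14.02
tool_pos: [0.6571, 0.1446, 0.1006]
tool_rot: [-3.142, 0.001, -2.935]
contact_force: [0.4, -0.7, -4.9]
opening: 0.0298
grip_force: 35.0
```

```bash
python3 -c "
from plan import *
plan((.37,.29,.1,2.704),(.37,.29,.009,2.704))
s=robot.observe();print(s['opening'],s['grip_force'])"
```

```text
t 14.03 at [0.6571 0.1446 0.1006] -2.935
  [0.837, 0.67, 0.002] rz 0 rows 2
  [0.837, 0.67, 0.002] rz 0 rows 2
  [0.837, 0.67, 0.002] rz 0.205 rows 6
  --
  [-0.0, -0.0, 0.91] rz -0.0 rows 4
  --
0.029848287257661938 34.99850392341614
```

move_arm(motion=[[0.4,0.32,0,0,0,0],[0.837,0.67,0,0,0,0]])

```text
time: 14.28
tool_pos: [0.5588, 0.1927, 0.0973]
tool_rot: [3.141, -0.005, -2.937]
contact_force: [-0.1, 0.5, -4.3]
opening: 0.0298
grip_force: 35.0
```

move_arm(motion=[[0.4,0.32,0,0,0,0],[0.837,0.67,0,0,0,0]])

```text
time: 14.52
tool_pos: [0.4629, 0.2414, 0.0982]
tool_rot: [-3.141, -0.004, -2.936]
contact_force: [0.3, 0.8, -3.6]
opening: 0.0295
grip_force: 35.0
```

move_arm(motion=[[0.4,0.32,0,0,0,0.05],[0.837,0.67,0,0,0,0.1],[0.837,0.67,0,0,0,0.15],[0.837,0.67,0,0,0,0.205],[0.837,0.67,0,0,0,0.205],[0.837,0.67,0,0,0,0.205],[0.837,0.67,0,0,0,0.205]])

```text
time: 15.4
tool_pos: [0.3699, 0.2896, 0.1]
tool_rot: [-3.141, -0.001, 2.705]
contact_force: [-0.2, -0.3, -2.9]
opening: 0.0296
grip_force: 35.0
```

```bash
python3 - <<'E'
from snap import *
from fit import *
from plan import plan
c=snap("w6"); plan((.37,.29,.009,2.704))
cv2.imwrite("pics/w6.png",c["image"][:,:,::-1])
print(np.round(proj(c,c["hand_eye"],[[.06,.015,.004],[.06,-.015,.004],[.06,.015,-.014],[.06,-.015,-.014]]),1))
u=R.from_euler('z',2.704).as_matrix()[:2,:2]
print(np.round(proj(c,c["E"],[[*(np.array([.37,.29])+u@p),.004] for p in np.array([[.07,.03],[.07,-.03],[.06,.015],[.06,-.015]])]),1))
E
```

```text
t 15.45 at [0.37   0.2897 0.1002] 2.705
  [0.001, 0.003, 0.912] rz 0.0 rows 4
  --
[[277.6 138.2]
 [224.7 138.2]
 [280.9 141. ]
 [221.6 141.1]]
[[217.2 118.1]
 [285.9 118.1]
 [234.5 129.8]
 [268.5 129.8]]
```

View pics/w6.png

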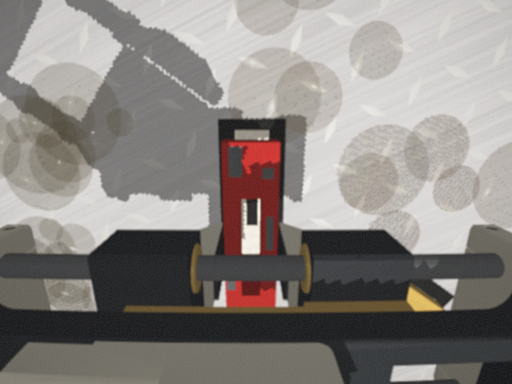

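move_arm(motion=[[0,0,0.4,0,0,0],[0,0,0.7,0,0,0],[0,0,0.85,0,0,0],[0,0,0.905,0,0,0],[0,0,0.905,0,0,0],[0,0,0.905,0,0,0]])

```text
time: 16.2
tool_pos: [0.3706, 0.2902, 0.0107]
tool_rot: [3.14, 0.001, 2.704]
contact_force: [-0.3, 0.1, -4.1]
opening: 0.0299
grip_force: 35.0
```

move_arm(motion=[[0,0,0,0,0,0],[0,0,0,0,0,0],[0,0,0,0,0,0],[0,0,0,0,0,0],[0,0,0,0,0,0]], fingers=0.6)

```text
time: 16.82
tool_pos: [0.37, 0.2899, 0.0101]
tool_rot: [3.141, 0.0, 2.704]
contact_force: [-0.1, 0.3, -0.1]
opening: 0.0723
grip_force: 0.0
```

move_arm(motion=[[0,0,-0.3,0,0,0],[0,0,-0.8,0,0,0],[0,0,-1,0,0,0],[0,0,-1,0,0,0],[0,0,-1,0,0,0]])

```text
time: 17.45
tool_pos: [0.3694, 0.2895, 0.1091]
tool_rot: [-3.14, -0.001, 2.704]
contact_force: [-0.7, -0.5, -0.3]
opening: 0.0733
grip_force: 0.0
```

```bash
python3 -c "
from plan import *
plan((.451,.103,.1,3.1),(.451,.103,.004,3.1))"
```

```text
t 17.45 at [0.3694 0.2895 0.1091] 2.704
  [-0.765, -0.672, 0.045] rz 0 rows 2
  [-0.765, -0.672, 0.045] rz -0.126 rows 5
  --
  [0.0, -0.0, 0.96] rz -0.0 rows 4
  --
```

move_arm(motion=[[-0.765,-0.672,0.045,0,0,0],[-0.765,-0.672,0.045,0,0,0]], fingers=0.85)

```text
time: 17.7
tool_pos: [0.4104, 0.1951, 0.104]
tool_rot: [-3.14, -0.002, 2.705]
contact_force: [0.3, 0.7, 0.1]
opening: 0.0846
grip_force: 0.0
```

move_arm(motion=[[-0.765,-0.672,0.045,0,0,-0.126],[-0.765,-0.672,0.045,0,0,-0.126],[-0.765,-0.672,0.045,0,0,-0.126],[-0.765,-0.672,0.045,0,0,-0.126],[-0.765,-0.672,0.045,0,0,-0.126],[-0.765,-0.672,0.045,0,0,-0.126]])

```text
time: 18.45
tool_pos: [0.4513, 0.1039, 0.1008]
tool_rot: [3.142, -0.001, 3.1]
contact_force: [0.3, -0.2, -1.2]
opening: 0.0848
grip_force: 0.0
```

```bash
python3 - <<'E'
from snap import *
from fit import *
from plan import plan
c=snap("w7"); plan((.451,.103,.004,3.1))
print("dot",seg(c,c["E"],.451,.103,.012,.024,dark))
print("bar",seg(c,c["E"],.37,.29,.08,.022,red))
E
```

```text
t 18.5 at [0.4514 0.1039 0.1009] 3.1
  [0.003, -0.009, 0.969] rz 0.0 rows 4
  --
dot {'c': array([0.4516, 0.1026]), 'yaw': np.float32(0.785), 'size': array([7.8, 8.1]), 'area': np.float64(54.25), 'cent': array([0.4515, 0.1026])}
bar {'c': array([0.3696, 0.2853]), 'yaw': np.float32(2.703), 'size': array([ 40.1, 121.5]), 'area': np.float64(4203.5), 'cent': array([0.3714, 0.284 ])}
```

move_arm(motion=[[0,-0.012,0.5,0,0,0],[0,-0.012,0.8,0,0,0],[0,-0.012,0.97,0,0,0],[0,-0.012,0.97,0,0,0],[0,-0.012,0.97,0,0,0]])

```text
time: 19.12
tool_pos: [0.4521, 0.1024, 0.0047]
tool_rot: [3.141, 0.001, 3.1]
contact_force: [0.2, -0.0, 0.8]
opening: 0.0848
grip_force: 0.0
```

move_arm(motion=[[0,0,0,0,0,0],[0,0,0,0,0,0],[0,0,0,0,0,0],[0,0,0,0,0,0],[0,0,0,0,0,0],[0,0,0,0,0,0]], fingers=-1)

```text
time: 19.88
tool_pos: [0.4516, 0.1022, 0.0041]
tool_rot: [3.141, 0.0, 3.1]
contact_force: [0.3, 0.8, 2.0]
opening: 0.0433
grip_force: 35.0
```

move_arm(motion=[[0,0,-0.3,0,0,0],[0,0,-0.8,0,0,0],[0,0,-0.96,0,0,0],[0,0,-0.96,0,0,0]])

```text
time: 20.38
tool_pos: [0.4521, 0.1021, 0.1008]
tool_rot: [3.141, 0.002, 3.1]
contact_force: [-1.0, -0.3, -2.5]
opening: 0.0434
grip_force: 35.0
```

```bash
python3 -c "
from plan import *
plan((.45,-.1147,.1,3.1),(.45,-.1147,.009,3.1))
s=robot.observe();print(s['opening'],s['grip_force'])"
```

```text
t 20.38 at [0.4521 0.1021 0.1008] 3.1
  [-0.023, -0.722, 0.003] rz 0 rows 2
  [-0.023, -0.722, 0.003] rz 0 rows 2
  [-0.023, -0.722, 0.003] rz -0.0 rows 4
  --
  [0.0, -0.0, 0.91] rz -0.0 rows 4
  --
0.043393890927009286 34.99965190887451
```

move_arm(motion=[[-0.012,-0.36,0,0,0,0],[-0.023,-0.722,0,0,0,0]])

```text
time: 20.62
tool_pos: [0.4499, 0.0294, 0.0986]
tool_rot: [3.141, -0.003, 3.101]
contact_force: [0.4, -0.2, -2.4]
opening: 0.0432
grip_force: 35.0
```

move_arm(motion=[[-0.012,-0.36,0,0,0,0],[-0.023,-0.722,0,0,0,0]])

```text
time: 20.88
tool_pos: [0.4491, -0.0432, 0.0985]
tool_rot: [3.141, -0.003, 3.1]
contact_force: [0.6, 0.5, -2.3]
opening: 0.043
grip_force: 35.0
```

move_arm(motion=[[-0.012,-0.36,0,0,0,0],[-0.023,-0.722,0,0,0,0],[-0.023,-0.722,0,0,0,0],[-0.023,-0.722,0,0,0,0],[-0.023,-0.722,0,0,0,0]])

```text
time: 21.5
tool_pos: [0.449, -0.1136, 0.0995]
tool_rot: [3.141, -0.001, 3.101]
contact_force: [0.3, -0.0, -1.8]
opening: 0.0432
grip_force: 35.0
```

move_arm(motion=[[0,0,0.4,0,0,0],[0,0,0.7,0,0,0],[0,0,0.85,0,0,0],[0,0,0.905,0,0,0],[0,0,0.905,0,0,0],[0,0,0.905,0,0,0]])

```text
time: 22.25
tool_pos: [0.45, -0.1146, 0.0102]
tool_rot: [-3.141, 0.001, 3.1]
contact_force: [-0.4, -0.8, -2.7]
opening: 0.0434
grip_force: 35.0
```

```bash
python3 -c "
from plan import *
plan((.45,-.1147,.0085,3.1))"
```

```text
t 22.25 at [ 0.45   -0.1146  0.0102] 3.1
  [0.0, -0.001, 0.017] rz 0.0 rows 3
  --
```

move_arm(motion=[[0,0,0.01,0,0,0],[0,0,0.01,0,0,0]])

```text
time: 22.5
tool_pos: [0.4496, -0.1147, 0.0088]
tool_rot: [-3.141, 0.001, 3.1]
contact_force: [0.7, 1.1, -2.0]
opening: 0.0435
grip_force: 35.0
```

move_arm(motion=[[0,0,0,0,0,0],[0,0,0,0,0,0],[0,0,0,0,0,0],[0,0,0,0,0,0],[0,0,0,0,0,0]], fingers=0.85)

```text
time: 23.12
tool_pos: [0.4494, -0.1146, 0.0085]
tool_rot: [3.142, 0.0, 3.1]
contact_force: [0.7, 0.2, -0.3]
opening: 0.0839
grip_force: 0.0
```

move_arm(motion=[[0,0,-0.3,0,0,0],[0,0,-0.8,0,0,0],[0,0,-1,0,0,0],[0,0,-1,0,0,0],[0,0,-1,0,0,0]])

```text
time: 23.75
tool_pos: [0.4488, -0.1143, 0.1075]
tool_rot: [3.141, -0.001, 3.1]
contact_force: [0.4, 0.3, -0.1]
opening: 0.0849
grip_force: 0.0
```

```bash
python3 -c "
from plan import *
plan((.635,-.1484,.1,3.556))"
```

```text
t 23.75 at [ 0.4488 -0.1143  0.1075] 3.1
  [-0.937, -0.131, 0.038] rz 0 rows 2
  [-0.937, -0.131, 0.038] rz -0.145 rows 5
  --
```

move_arm(motion=[[-0.937,-0.131,0.038,0,0,0],[-0.937,-0.131,0.038,0,0,0]], fingers=0.4)

```text
time: 24.0
tool_pos: [0.5439, -0.1318, 0.103]
tool_rot: [3.141, -0.001, 3.1]
contact_force: [0.9, -0.7, 0.3]
opening: 0.0696
grip_force: 0.0
```

move_arm(motion=[[-0.937,-0.131,0.038,0,0,-0.145],[-0.937,-0.131,0.038,0,0,-0.145],[-0.937,-0.131,0.038,0,0,-0.145],[-0.937,-0.131,0.038,0,0,-0.145],[-0.937,-0.131,0.038,0,0,-0.145],[-0.937,-0.131,0.038,0,0,-0.145],[-0.937,-0.131,0.038,0,0,-0.145]])

```text
time: 24.88
tool_pos: [0.6354, -0.1486, 0.1011]
tool_rot: [-3.141, 0.0, -2.728]
contact_force: [0.6, 0.6, 0.7]
opening: 0.0642
grip_force: 0.0
```

```bash
python3 - <<'E'
from snap import *
from plan import plan
c=snap("w8"); plan((.635,-.1484,.003,3.556))
cv2.imwrite("pics/w8.png",c["image"][:,:,::-1])
h=.1-.009
print(np.round(proj(c,c["hand_eye"],[[0.03,0,h],[.03,.034,h],[.03,-.034,h],[0,0,h],[-.066,0,h]]),1))
E
```

```text
t 24.93 at [ 0.6355 -0.1486  0.1011] -2.728
  [0.004, 0.004, 0.981] rz -0.0 rows 4
  --
[[250.9 164.8]
 [289.  164.7]
 [212.8 164.8]
 [250.9 197. ]
 [251.  261.2]]
```

View pics/w8.png

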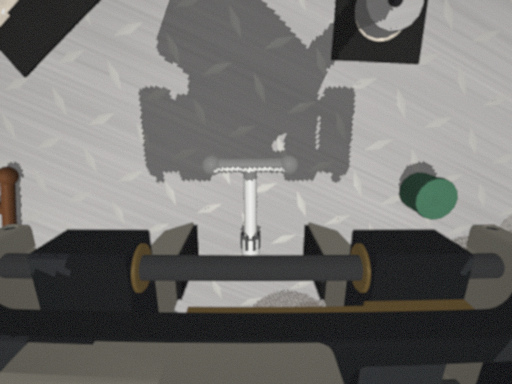

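move_arm(motion=[[0,0,0.5,0,0,0],[0,0,0.8,0,0,0],[0,0,0.98,0,0,0],[0,0,0.98,0,0,0],[0,0,0.98,0,0,0]])

```text
time: 25.55
tool_pos: [0.6362, -0.1488, 0.0038]
tool_rot: [-3.141, 0.001, -2.728]
contact_force: [-0.2, 0.0, 0.8]
opening: 0.0644
grip_force: 0.0
```

move_arm(motion=[[0,0,0,0,0,0],[0,0,0,0,0,0],[0,0,0,0,0,0],[0,0,0,0,0,0],[0,0,0,0,0,0],[0,0,0,0,0,0]], fingers=-1)

```text
time: 26.3
tool_pos: [0.6356, -0.1486, 0.0029]
tool_rot: [3.142, 0.0, -2.728]
contact_force: [0.3, 0.2, 0.5]
opening: 0.0105
grip_force: 35.0
```

move_arm(motion=[[0,0,-0.3,0,0,0],[0,0,-0.8,0,0,0],[0,0,-0.96,0,0,0],[0,0,-0.96,0,0,0]])

```text
time: 26.8
tool_pos: [0.6358, -0.1487, 0.0994]
tool_rot: [-3.141, 0.001, -2.728]
contact_force: [0.1, 0.2, -1.9]
opening: 0.0109
grip_force: 35.0
```

```bash
python3 -c "
from plan import *
plan((.5311,-.3844,.1,2.651))
s=robot.observe();print(s['opening'],s['grip_force'])"
```

```text
t 26.8 at [ 0.6358 -0.1487  0.0994] -2.728
  [0.953, -0.869, -0.003] rz 0 rows 3
  [0.953, -0.869, -0.003] rz 0.288 rows 8
  --
0.010937467339667056 34.99782979488373
```

move_arm(motion=[[0.4,-0.36,0,0,0,0],[0.8,-0.72,0,0,0,0],[0.953,-0.869,0,0,0,0]])

```text
time: 27.18
tool_pos: [0.5808, -0.2684, 0.0963]
tool_rot: [3.138, -0.003, -2.731]
contact_force: [0.5, 0.7, -2.2]
opening: 0.0108
grip_force: 35.0
```

move_arm(motion=[[0.4,-0.36,0,0,0,0.05],[0.8,-0.72,0,0,0,0.1],[0.953,-0.869,0,0,0,0.15],[0.953,-0.869,0,0,0,0.2],[0.953,-0.869,0,0,0,0.25],[0.953,-0.869,0,0,0,0.288],[0.953,-0.869,0,0,0,0.288],[0.953,-0.869,0,0,0,0.288],[0.953,-0.869,0,0,0,0.288]])

```text
time: 28.3
tool_pos: [0.5309, -0.3841, 0.0985]
tool_rot: [3.141, -0.001, 2.652]
contact_force: [0.0, -0.9, -2.0]
opening: 0.0111
grip_force: 35.0
```

```bash
python3 - <<'E'
from snap import *
from plan import plan
c=snap("w9"); plan((.5311,-.3844,.0075,2.651))
cv2.imwrite("pics/w9.png",c["image"][:,:,::-1])
u=R.from_euler('z',2.651-np.pi).as_matrix()[:2,:2];k=np.array([.5311,-.3844])
print(np.round(proj(c,c["E"],[[*(k+u@p),.004] for p in np.array([[-.05,.05],[-.05,-.05],[-.03,.034],[-.03,-.034]])]),1))
print(np.round(proj(c,c["hand_eye"],[[.03,.034,-.006],[.03,-.034,-.006]]),1))
E
```

```text
t 28.35 at [ 0.5309 -0.3842  0.0986] 2.652
  [-0.003, -0.001, 0.911] rz 0.0 rows 4
  --
[[307.1 141.8]
 [194.4 141.9]
 [288.3 164.1]
 [213.1 164.1]]
[[311.8 193.8]
 [190.7 194. ]]
```

View pics/w9.png

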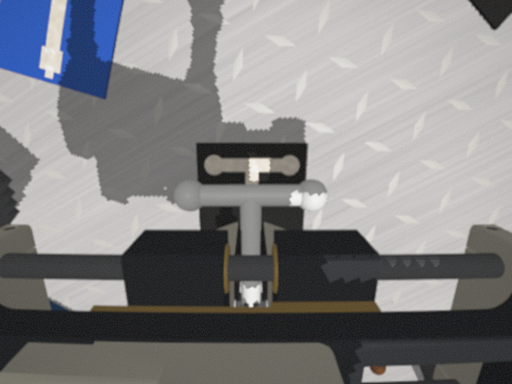

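move_arm(motion=[[0,0,0.4,0,0,0],[0,0,0.7,0,0,0],[0,0,0.85,0,0,0],[0,0,0.91,0,0,0],[0,0,0.91,0,0,0],[0,0,0.91,0,0,0],[0,0,0.91,0,0,0]])

```text
time: 29.22
tool_pos: [0.5314, -0.3848, 0.0089]
tool_rot: [-3.141, 0.002, 2.651]
contact_force: [-0.0, -0.5, -2.1]
opening: 0.0107
grip_force: 35.0
```

move_arm(motion=[[0,0,0,0,0,0],[0,0,0,0,0,0],[0,0,0,0,0,0],[0,0,0,0,0,0],[0,0,0,0,0,0]], fingers=0.2)

```text
time: 29.85
tool_pos: [0.5309, -0.3844, 0.0079]
tool_rot: [3.142, 0.0, 2.65]
contact_force: [-0.0, -0.1, -0.6]
opening: 0.0536
grip_force: 0.0
```

move_arm(motion=[[0,0,-0.2,0,0,0],[0,0,-0.7,0,0,0],[0,0,-1,0,0,0],[0,0,-1,0,0,0],[0,0,-1,0,0,0]])

```text
time: 30.48
tool_pos: [0.5306, -0.3841, 0.1079]
tool_rot: [3.141, -0.0, 2.651]
contact_force: [-0.6, -0.4, -0.2]
opening: 0.0555
grip_force: 0.0
```

move_arm(motion=[[0.7,0,-0.7,0,0,0],[0.7,0,-0.7,0,0,0],[0.7,0,-0.7,0,0,0],[0.7,0,-0.7,0,0,0]])

```text
time: 30.98
tool_pos: [0.4692, -0.3512, 0.1765]
tool_rot: [3.141, -0.002, 2.65]
contact_force: [0.4, -0.0, -0.9]
opening: 0.0547
grip_force: 0.0
```

```bash
python3 - <<'E'
from cell import robot
from h import *
c=robot.read_camera("scene");E=c["extrinsics"]
a=ortho(c,E,.44,.64,-.49,-.29,.013,.6);b=ortho(c,E,.29,.6,.2,.47,.024,.6);d=ortho(c,E,.4,.5,-.17,-.06,.028,.6)
h=max(m.shape[0] for m in(a,b,d))
cv2.imwrite("pics/end.png",np.hstack([cv2.copyMakeBorder(m,0,h-m.shape[0],0,4,0) for m in(a,b,d)]))
c0=np.load("scene0.npy",allow_pickle=True).item()
for n,(u,v) in dict(nut=(276,133),tin=(259,186)).items():
    p=lambda i:i[v-14:v+15,u-14:u+15].astype(np.float32).mean(-1)
    print(n,cv2.phaseCorrelate(p(c0["image"]),p(c["image"])))
E
```

```text
nut ((0.006798036647248651, 0.026134152062184057), 0.9972280483775668)
tin ((-0.00687963512378964, 0.005852509349139723), 1.004016364481714)
```

View pics/end.png

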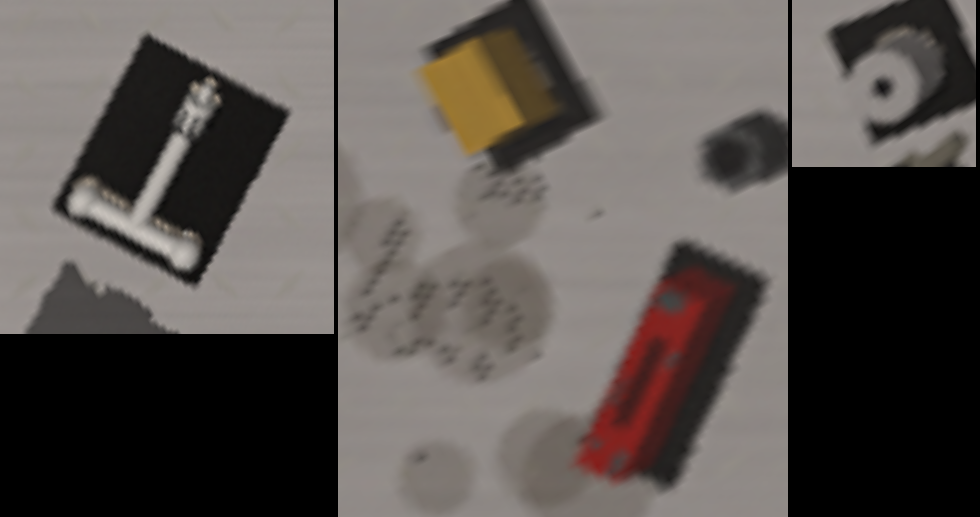

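```bash
python3 - <<'E'
from cell import robot
from fit import *
br=lambda m:(m[...,2]>m[...,1]+45)&(m[...,2]>125)
for n in("scene","side"):
    c=robot.read_camera(n);E=c["extrinsics"]
    m=ortho(c,E,.28,.46,.2,.38,.022,.5).astype(int);print(n,np.percentile(m[...,2][red(m)],[5,50,95]))
    for t in(red,br): print(seg(c,E,.37,.29,.09,.022,t))
    print("shim",seg(c,E,.543,.389,.07,.026,lambda m:yel(m)&(m[...,2]>140)))
E
```

```text
scene [ 80. 116. 131.]
{'c': array([0.3737, 0.2873]), 'yaw': np.float32(2.704), 'size': array([ 34.1, 134.2]), 'area': np.float64(3398.75), 'cent': array([0.3699, 0.2891])}
{'c': array([0.347 , 0.3002]), 'yaw': np.float32(2.622), 'size': array([23.8, 72.2]), 'area': np.float64(491.25), 'cent': array([0.3374, 0.3043])}
shim {'c': array([0.5425, 0.3886]), 'yaw': np.float32(0.521), 'size': array([37.5, 59.7]), 'area': np.float64(1943.75), 'cent': array([0.5412, 0.3893])}
side [ 88. 117. 143.]
{'c': array([0.3721, 0.2951]), 'yaw': np.float32(2.701), 'size': array([ 40.3, 122.1]), 'area': np.float64(4370.75), 'cent': array([0.3701, 0.2963])}
{'c': array([0.3506, 0.3008]), 'yaw': np.float32(2.693), 'size': array([28. , 73.7]), 'area': np.float64(947.5), 'cent': array([0.3428, 0.3032])}
shim {'c': array([0.5431, 0.3909]), 'yaw': np.float32(0.519), 'size': array([36.8, 60. ]), 'area': np.float64(2145.5), 'cent': array([0.543 , 0.3909])}
```

```bash
python3 -c "
from cell import robot
print(robot.hand_in())"
```

```text
the job is handed in; nothing more can be done
None
```

I put all four parts on their own pads, the chuck key's toothed end pointing as its silhouette does, and handed the job in at about 31 s; final camera checks put them within a few millimetres, with the nut and tin unmoved, but no verdict came back.

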